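# Fill a jar with rice crackers through the shutter hopper

### The job

Tip all seven rice crackers from the metal scoop into the wide funnel hopper while its shutter is still closed, then set the empty scoop down upright on the blue mat. After that, turn the red knob anticlockwise until it clicks over to its open stop, so that the whole portion drops into the jar under the funnel. Leave the jar standing where it is and do not disturb the things around.

Things in the scene. Friction and masses are not known exactly. Their poses are not given: they have to be found in the camera images.
- scoop: Open-fronted steel scoop, 150 mm long (x points to its open front), 74 mm wide, walls 34 mm high, black bar handle overhead; 0.18 to 0.3 kg. Origin: centre of its underside, z up. Floor 4 mm thick, flat from x = -70 to 35 mm, then ramping up at 12 degrees to the front lip: pieces roll out when the front is tipped down by well over 12 degrees (45 works). Starts on the mat with the crackers in it
- scoop_grip (a point): middle of the scoop's handle bar, above its centre of mass, 84 mm above its underside and 2 mm behind its origin; axes as the scoop. The bar runs along x from 79 mm behind this point to 36 mm ahead, is 16 mm wide (y) and 22 mm high, joined to the pan only at the rear end
- scoop_lip (a point): centre of the upper edge of the scoop's open front lip, 81 mm ahead of and 14 mm above the scoop's origin; axes as the scoop
- mat: flat blue mat, 230 mm (its x) by 170 mm (its y), 4 mm thick, fixed on the table; origin: centre of its underside
- stand: fixed stand; origin on the table under the funnel axis, z up. Grey base plate 8 mm thick (x -75 to 75, y -60 to 170 mm); aluminium post 34 mm square at y = 135 mm carrying the white funnel and, on top, the red knob. A bracket with the detent spring sticks out behind the post to y = 215 mm, below 160 mm. A blue swing shutter closes the funnel's throat from below (its top 106 mm above the table)
- hopper_mouth (a point): centre of the white funnel's rim circle, 178 mm above the table, inner radius 80 mm there; the funnel narrows at 45 degrees to a straight throat of inner radius 25 mm, from 122 down to 109 mm above the table
- hopper_throat (a point): centre of the funnel's lower opening, 109 mm above the table, right above the closed shutter
- knob_grip (a point): point on the knob's axis at the height to grip, 203 mm above the table. The red grip bar is 62 mm long along this point's x axis, 14 mm wide (y), from 182 to 216 mm above the table, on a black disc of radius 24 mm; the axis is vertical. The blue shutter turns with it as one piece
- shutter (a joint): angle of knob and shutter: 0 closed (shutter under the funnel), grows anticlockwise seen from above, 1.2 rad at the open stop (shutter swung out from under the funnel). Detent: a spring resists with up to about 0.15 N m, pushing it back to 0 before the middle (0.6) and on to 1.2 after it
- jar: clear glass jar, open, outer radius 34 mm, inner radius 31 mm, 88 mm high, standing loose on the stand's base plate under the funnel; origin: centre of its underside
- cracker1: rice cracker ball 22 mm in diameter with a dark seaweed band, loose, 10 g; origin at its centre; starts in the scoop
- cracker2: rice cracker ball 22 mm in diameter with a dark seaweed band, loose, 10 g; origin at its centre; starts in the scoop
- cracker3: rice cracker ball 22 mm in diameter with a dark seaweed band, loose, 10 g; origin at its centre; starts in the scoop
- cracker4: rice cracker ball 22 mm in diameter with a dark seaweed band, loose, 10 g; origin at its centre; starts in the scoop
- cracker5: rice cracker ball 22 mm in diameter with a dark seaweed band, loose, 10 g; origin at its centre; starts in the scoop
- cracker6: rice cracker ball 22 mm in diameter with a dark seaweed band, loose, 10 g; origin at its centre; starts in the scoop
- cracker7: rice cracker ball 22 mm in diameter with a dark seaweed band, loose, 10 g; origin at its centre; starts in the scoop
- full_jar: bystander: closed amber jar with green cap, radius 34 mm, 100 mm high; origin: centre of its underside
- tape_roll: bystander: white tape roll lying flat, outer radius 45, inner 30, 28 mm high; origin: centre of its underside
- marker: bystander: red marker with black cap lying along its x, 130 mm long, 18 mm wide, 16 mm high; origin: centre of its underside

How it is judged (in metres and radians):
On the way, in this order (a step that is already met when the one before it is completed fails the run):
1. all seven crackers lie in the funnel with the shutter still closed (horizontal distance between each of cracker1, cracker2, cracker3, cracker4, cracker5, cracker6, cracker7 and hopper_throat below 0.08 m and height (world z) of cracker1 between 0.105 and 0.185 m and height (world z) of cracker2 between 0.105 and 0.185 m and height (world z) of cracker3 between 0.105 and 0.185 m and height (world z) of cracker4 between 0.105 and 0.185 m and height (world z) of cracker5 between 0.105 and 0.185 m and height (world z) of cracker6 between 0.105 and 0.185 m and height (world z) of cracker7 between 0.105 and 0.185 m and value of joint shutter below 0.25 rad), for 0.2 s.
2. the scoop stands upright on the mat, released, shutter still closed with the crackers in the funnel (all of step 1 and x of scoop in the frame of mat between -0.085 and 0.085 m and y of scoop in the frame of mat between -0.065 and 0.065 m and height (world z) of scoop below 0.012 m and angle between scoop's own z axis and vertical below 0.12 rad and contact force between the fingers and scoop below 0.1 N), for 0.2 s.
3. the knob is turned past its detent to the open stop (value of joint shutter above 1.05 rad), for 0.2 s.
At the end, for the whole second after the job is handed in: all seven crackers lie at rest inside the jar; the jar stands upright within 30 mm of where it was; the knob is at its open stop (over 1.05 rad); the scoop stands upright (within 0.12 rad) on the mat, its centre within the mat (85 mm along, 65 mm across from the mat's centre) (z of cracker1 in the frame of jar between 0 and 0.085 m and horizontal distance between each of cracker1, cracker2, cracker3, cracker4, cracker5, cracker6, cracker7 and jar below 0.034 m and linear speed of each of cracker1, cracker2, cracker3, cracker4, cracker5, cracker6, cracker7 below 0.05 m/s and z of cracker2 in the frame of jar between 0 and 0.085 m and z of cracker3 in the frame of jar between 0 and 0.085 m and z of cracker4 in the frame of jar between 0 and 0.085 m and z of cracker5 in the frame of jar between 0 and 0.085 m and z of cracker6 in the frame of jar between 0 and 0.085 m and z of cracker7 in the frame of jar between 0 and 0.085 m and x of scoop in the frame of mat between -0.085 and 0.085 m and y of scoop in the frame of mat between -0.065 and 0.065 m and height (world z) of scoop below 0.012 m and angle between scoop's own z axis and vertical below 0.12 rad and value of joint shutter above 1.05 rad and angle between jar's own z axis and vertical below 0.1 rad and distance of jar from where it was at the start of the episode below 0.03 m); the robot touches nothing.
It fails at once if the jar under the funnel is tipped over (angle between jar's own z axis and vertical above 0.5 rad).
It fails at once if the full jar is moved by more than 30 mm (distance of full_jar from where it was at the start of the episode above 0.03 m).
It fails at once if the tape roll is moved by more than 30 mm (distance of tape_roll from where it was at the start of the episode above 0.03 m).
It fails at once if the marker is moved by more than 30 mm (distance of marker from where it was at the start of the episode above 0.03 m).
It also fails if it takes over 72 s, if anything falls off the work surface, if the arm or the gripper's body presses on something with over 40 N, if the wrist force passes 120 N, or if a joint passes its speed limit or range.

### The arm

A 6-joint arm with a two-finger parallel gripper is mounted at the origin on the work surface. World frame = base frame: x ahead of the robot, y to its left, z up, the work surface at z = 0. Lengths are in mm, angles in rad, forces in N, time in s.
With the tool pointing down it reaches from about 275 to 850 mm from the base axis. Payload 5.2 kg.
Tool frame: the origin (TCP) lies on the mounting face of the last link; the fingertips stand 173 mm ahead of it and the grasp point (between the pads) lies 155 mm ahead of it; x points along the fingers, y is the direction in which the jaws open and shut, and the axes are right-handed (so a half turn about x gives the same grasp; the last joint's range is limited). The gripper opens to 85 mm and grips with 20 to 120 N. Pads are 22 mm wide; open, the fingers measure 114 mm over their backs; the gripper's body (76 mm by 85 mm) begins 54 mm behind the grasp point. The pads swing forward as they close: fully open they stand 13 mm farther back than shut.
Start: joints at [1.116, 0.259, 1.535, -0, 1.348, -0.203], TCP at [137.009, 532.668, 404.71] pointing down, gripper open.
Joint ranges: [-3.14, 3.14], [-0.91, 2.08], [0.19, 2.58], [-1.22, 4.36], [0.22, 2.71], [-3.12, 3.12]. Speed limits (rad/s): [2.57, 2.57, 3.14, 3.14, 3.14, 3.14].

### API

Orientations are given as a rotation vector (axis times angle).
In Python, from workcell import env, snapshot, camera_model gives the robot as it stands.
- The arm moves only by the tool send_rows, never from a script. Its arguments are lists of equal length, an entry for each row: "linear": the shift along the tool's x, y, z in m, a list of three; "twist": the turn about the tool's x in degrees; "gripper": the opening in per cent of the stroke, from 0 (shut) to 100 (fully open). A call has 1 to 5 rows; each row shifts and turns the commanded pose from where the row before left it, along the tool's axes as they then stand; what a row does not reach is not made up. A row lasts 1/12 s, in which the tool goes at most 41.7 mm and 7.16 degrees, less where a joint would pass 70% of its speed; a pose out of reach is approached as far as the arm can. A call with a gripper value outside its range is refused whole. The fingers move at their own pace and stop on an object; "force" is the grip in N (left out, the last holds). Time passes only in rows, so rows that do not move let the fingers close. It gives the time, the measured TCP pose, the force and the opening at its end, in the units of the state.
- env.state(): the state, without advancing time (a new reading comes with each control period).
- snapshot(name): name is "scene" or "top" or "wrist"; returns the picture (420x560x3 uint8, blue, green, red); there is no depth.
- camera_model(name): a dict with "fx", "fy", "cx", "cy" (pixels), "R" (3x3) and "t" (3): a world point X has camera coordinates R X + t; the wrist camera has in their place "mount" (4x4, takes a point from camera to tool coordinates, whose origin is the TCP and whose axes are the tool frame's). Camera axes: x right, y down, z forward; pixel columns grow to the right and rows downward; lengths in mm; the calibration is good to about 2 mm. A picture is of the moment at which its call begins: read the wrist's pose just before it. camera_model takes no time and is no camera call.
- env.sign_off(): hands the job in, once; it reports no verdict.
The state is a dict: "time": time; "joint_pos": joint angles; "joint_vel": joint speeds; "tau": joint torques, N m; "eef_pos": TCP position; "tool_rot": TCP orientation; "wrist_force": force on the tool from outside, world axes, zero at the start; "wrist_torque": the same for the moment, N m; "gripper_width": opening from 0.0 (shut) to 1.0 (fully open).
Only numpy, scipy, OpenCV 4.12 (cv2) and the standard library are available. Lean on these libraries where they do the work, as an engineer would, in place of code of your own. Each camera call takes 0.05 s, during which the arm holds its last target. There are 200 camera calls.

## Working session

There is one attempt and no reset: what is moved stays moved. The work goes in short steps, Python scripts to look and compute and a tool call to move; the robot and the scene stay as the last step left them, time stands still between calls to the robot, and variables do not carry over. Pictures are saved under pics/ and viewed, about 8 in all and at most 12, crops included, and the job is handed in when it is done.

Besides the shell and the picture viewer there is one more tool, called after "Request:" as a command line: name --pt "numbers of a row" for each row, then --argument value for the rest. send_rows: Moves the arm, as the interface text tells. Its arguments: {"type":"object","properties":{"linear":{"type":"array","items":{"type":"array","items":{"type":"number"}}},"twist":{"type":"array","items":{"type":"number"}},"gripper":{"type":"array","items":{"type":"number"}},"force":{"type":"number"}},"required":["linear","twist","gripper"]}

```bash
ls; mkdir -p pics
python3 - <<'E'
from workcell import env, snapshot, camera_model
import cv2
print(env.state())
for n in("scene","top","wrist"):
    im=snapshot(n); cv2.imwrite(f"pics/{n}0.png",im); print(n,camera_model(n))
E
```

```text
pics
{'time': 0.0, 'joint_pos': array([ 1.11617559e+00,  2.59366414e-01,  1.53611972e+00,  1.66623156e-05,
        1.34802046e+00, -2.02831615e-01]), 'joint_vel': array([-1.19026353e-04,  2.87960545e-05, -2.67738748e-04,  2.86389583e-03,
        4.99864472e-04, -1.04742133e-04]), 'tau': array([ 1.91975309e-04, -4.46027362e+01, -2.90563881e+01, -5.59134060e-04,
        1.20235232e-02,  6.23716289e-06]), 'eef_pos': array([136.91506741, 532.45209094, 403.84709367]), 'tool_rot': array([ 0.19625857,  1.56237666, -0.19910216]), 'wrist_force': array([-0.50230258, -0.5438294 , -0.65225819]), 'wrist_torque': array([-0.06941079,  0.00018478, -0.00229519]), 'gripper_width': 0.9961412893292837}
scene {'fx': 462.30030451914394, 'fy': 462.30030451914394, 'cx': 272.95907305189263, 'cy': 213.61371412181055, 'R': array([[-0.78043946,  0.62522621,  0.00253579],
       [ 0.50869621,  0.63732834, -0.57882705],
       [-0.36351398, -0.45044953, -0.81544639]]), 't': array([ 509.87618869, -158.35746241, 1465.6319007 ])}
top {'fx': 524.9814394923973, 'fy': 524.9814394923973, 'cx': 273.14643075505904, 'cy': 215.78157429512078, 'R': array([[-0.01866871, -0.99982437,  0.00164604],
       [-0.98186325,  0.01802263, -0.18873196],
       [ 0.18866914, -0.00513957, -0.98202726]]), 't': array([ -86.86893569,  593.5006538 , 1304.51611682])}
wrist {'fx': 318.88558243116177, 'fy': 318.88558243116177, 'cx': 282.9431348877764, 'cy': 213.16352163371283, 'mount': array([[-7.14445655e-04, -2.58540656e-01,  9.66000113e-01,
         3.04597966e+01],
       [ 9.99998670e-01, -1.60090756e-03,  3.11123165e-04,
         4.01972455e-01],
       [ 1.46603890e-03,  9.65999051e-01,  2.58541456e-01,
        -6.54145936e+01],
       [ 0.00000000e+00,  0.00000000e+00,  0.00000000e+00,
         1.00000000e+00]])}
```

View pics/top0.png

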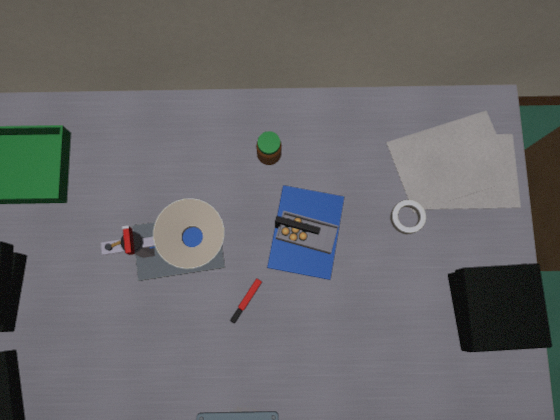

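View pics/scene0.png

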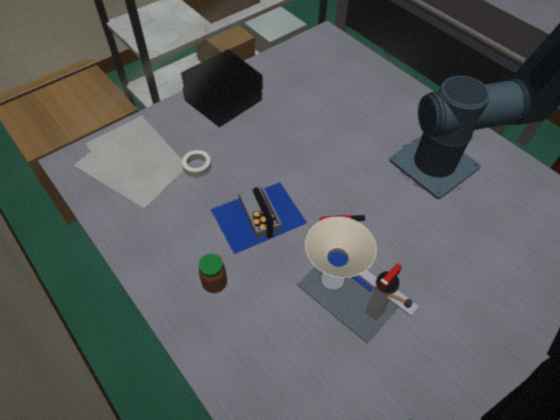

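The top view shows the mat and scoop at about (306,232), the funnel at (190,235), the knob at (127,240), the full jar at (269,148), the tape roll at (408,216) and the marker at (246,300). The scene view agrees, so I'm zooming in for detail.

Run:
```python
import cv2,numpy as np
t=cv2.imread("pics/top0.png");s=cv2.imread("pics/scene0.png")
a=cv2.resize(t[180:284,262:350],None,fx=4.5,fy=4.5,interpolation=2)[:468]
b=cv2.resize(t[185:289,95:235],None,fx=2.8,fy=2.8,interpolation=2)
c=cv2.resize(s[178:255,205:310],None,fx=3.6,fy=3.6,interpolation=2)
H=600;o=np.zeros((600,800,3),np.uint8)
o[:468,:396]=a; o[:291,400:792]=b; o[300:300+277,400:778]=c
cv2.imwrite("pics/z1.png",o)
```

```text
(no output)
```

View pics/z1.png

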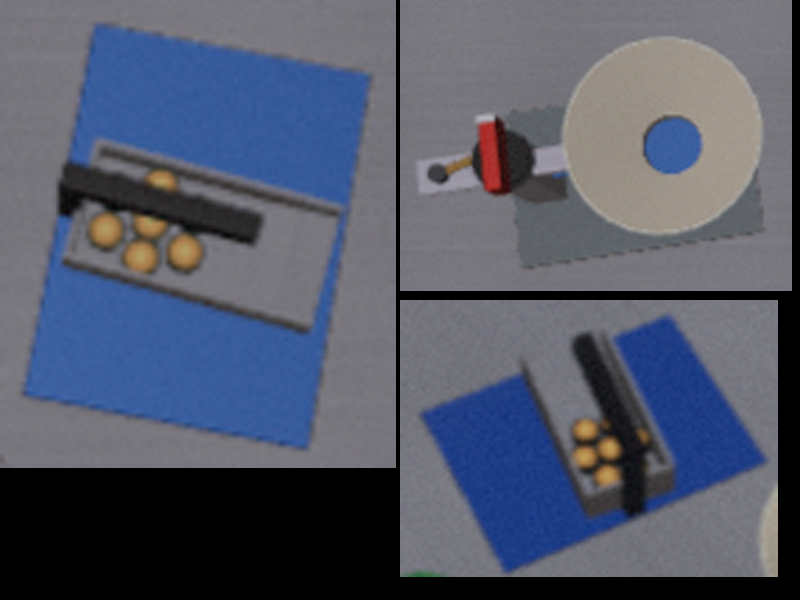

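The zoom shows the scoop's rear and handle joint at image left (world +y), with its open front facing -y. The crackers are at the rear, and the knob bar lies roughly along world x. Next I'll compute the positions.

```bash
cat > h.py <<'E'
import numpy as np,cv2
from workcell import env,snapshot,camera_model
from scipy.spatial.transform import Rotation as Ro
def back(name,uv,z):
    c=camera_model(name);R,t=c["R"],c["t"]
    d=R.T@np.array([(uv[0]-c["cx"])/c["fx"],(uv[1]-c["cy"])/c["fy"],1]);C=-R.T@t
    return C+d*(z-C[2])/d[2]
def proj(name,X):
    c=camera_model(name);p=c["R"]@np.asarray(X,float)+c["t"];return np.array([c["cx"]+c["fx"]*p[0]/p[2],c["cy"]+c["fy"]*p[1]/p[2]])
E
python3 - <<'E'
from h import *
np.set_printoptions(precision=1,suppress=True)
A=lambda u,v:(262+(u+.5)/4.5-.5,180+(v+.5)/4.5-.5)
B=lambda u,v:(95+(u-400+.5)/2.8-.5,185+(v+.5)/2.8-.5)
S=lambda u,v:(205+(u-400+.5)/3.6-.5,178+(v-300+.5)/3.6-.5)
m=np.array([back("top",A(*p),4) for p in [(96,23),(370,73),(308,447),(24,394)]]);print("mat",m,m.mean(0))
m2=np.array([back("scene",S(*p),4) for p in [(505,572),(422,412),(670,316),(765,460)]]);print("mat scene",m2,m2.mean(0))
pn=np.array([back("top",A(*p),38) for p in [(96,143),(341,210),(308,330),(64,262)]]);print("pan rim",pn,pn.mean(0))
print("bar",[back("top",A(*p),99) for p in [(65,178),(262,222)]])
def ell(im,mask):
    cs,_=cv2.findContours(mask,0,1);c=max(cs,key=cv2.contourArea);return c
for n in("top","scene"):
    im=cv2.imread(f"pics/{n}0.png");hsv=cv2.cvtColor(im,40)
    H,Sa,V=cv2.split(hsv)
    red=(((H<8)|(H>172))&(Sa>150)&(V>60)).astype(np.uint8)
    blue=((H>100)&(H<130)&(Sa>130)).astype(np.uint8)
    cr=((H>12)&(H<32)&(Sa>25)&(Sa<90)&(V>120)).astype(np.uint8)
    k,l,st,ce=cv2.connectedComponentsWithStats(red);print(n,"red",[(st[i],ce[i]) for i in range(1,k) if st[i][4]>20])
    k,l,st,ce=cv2.connectedComponentsWithStats(blue);print("blue",[(st[i],ce[i]) for i in range(1,k) if st[i][4]>50])
    for i in range(1,k):
        if 200<st[i][4]<1500: print("throat(z115)",back(n,ce[i],120 if 0 else 120))
    c=cv2.convexHull(ell(im,cr)); e=cv2.fitEllipse(c);print("funnel",e,back(n,e[0],178))
    g=((H>45)&(H<85)&(Sa>120)&(V>60)).astype(np.uint8)
E
```

```text
mat [[ 687.6 -126.4    4. ]
 [ 653.5 -291.     4. ]
 [ 429.7 -244.8    4. ]
 [ 463.8  -79.1    4. ]] [ 558.7 -185.4    4. ]
mat scene [[ 689.  -127.4    4. ]
 [ 653.4 -291.8    4. ]
 [ 431.7 -243.9    4. ]
 [ 466.   -81.7    4. ]] [ 560.1 -186.2    4. ]
pan rim [[ 606.7 -124.    38. ]
 [ 564.3 -265.7   38. ]
 [ 494.5 -243.7   38. ]
 [ 536.7 -103.9   38. ]] [ 550.5 -184.3   38. ]
bar [array([ 574.9, -104.8,   99. ]), array([ 548. , -213.6,   99. ])]
top red [(array([123, 229,   9,  25, 155], dtype=int32), array([126.9, 241.1])), (array([239, 279,  22,  31, 205], dtype=int32), array([249.4, 294.3]))]
blue [(array([ 278,  186,   66,   39, 1658], dtype=int32), array([311.3, 204.2])), (array([183, 227,  19,  20, 291], dtype=int32), array([192. , 236.7])), (array([ 268,  228,   70,   51, 1786], dtype=int32), array([300.3, 258.8]))]
throat(z115) [531.2 102.3 120. ]
funnel ((188.1371612548828, 232.9175262451172), (67.38317108154297, 69.59375762939453), 53.106449127197266) [531.3 102.6 178. ]
scene red [(array([384, 264,  17,  19, 145], dtype=int32), array([392.1, 273.1])), (array([380, 284,   6,   6,  26], dtype=int32), array([382.1, 286.6]))]
blue [(array([265, 183,  41,  54, 990], dtype=int32), array([283.9, 208.4])), (array([ 212,  199,   58,   54, 1448], dtype=int32), array([236.1, 225.9])), (array([328, 252,  19,  14, 215], dtype=int32), array([337.2, 258.5])), (array([353, 277,  19,  14,  91], dtype=int32), array([362.7, 283.1]))]
throat(z115) [540.5 -95.3 120. ]
throat(z115) [ 671.1 -129.1  120. ]
throat(z115) [535.  102.2 120. ]
funnel ((340.35235595703125, 246.66319274902344), (58.36682891845703, 69.63910675048828), 103.51123046875) [535.5 103.8 178. ]
```

```bash
cat >> h.py <<'E'
def pose():
    s=env.state();return s,Ro.from_rotvec(s["tool_rot"]).as_matrix()
def go(tgt,ydir=None,p=None):
    """tool-axis shift (mm) to TCP target; ydir deg = wanted heading of jaw axis y (mod 180)"""
    s,M=pose();p=s["eef_pos"] if p is None else p
    y=np.degrees(np.arctan2(M[1,1],M[0,1]))
    print("t %.2f"%s["time"],"p",p.round(1),"yhead %.2f"%y,"down",M[:,0].round(3),"J",s["joint_pos"].round(2),"w %.3f"%s["gripper_width"],"F",s["wrist_force"].round(1))
    print("shift tool mm",(M.T@(np.array(tgt)-p)).round(1))
    if ydir is not None:
        d=(ydir-y+90)%180-90; print("yaw change (ccw world) %.1f -> twist %.1f (or %+.0f)"%(d,-d,180 if d>0 else -180))
        R2=Ro.from_euler('z',d,degrees=True).as_matrix()@M
        print("shift after twist",(R2.T@(np.array(tgt)-p)).round(1))
E
python3 - <<'E'
from h import *
np.set_printoptions(precision=1,suppress=True)
go([545,-208,330],-106.3+90)
B=lambda u,v:(95+(u-400+.5)/2.8-.5,185+(v+.5)/2.8-.5)
print("plate edge",back("top",B(523,267),8),back("top",B(763,233),8))
print("knob cen z212",back("top",(126.9,241.1),214),back("scene",(392.1,273.1),212))
print("knob ends top z216",back("top",B(487,120),216),back("top",B(497,190),216))
for n,uv,z in (("full_jar",(269,142),100),("tape",(408,216),28)): print(n,back("top",uv,z))
for a in (86,90,94,98): 
    c=np.array([533,102.8])+135*np.array([np.cos(np.radians(a)),np.sin(np.radians(a))]);print(a,c,proj("top",[*c,214]),proj("scene",[*c,212]))
E
```

```text
t 0.15 p [136.9 532.5 404.1] yhead 75.57 down [-0. -0. -1.] J [ 1.1  0.3  1.5 -0.   1.4 -0.2] w 0.997 F [-0.1  0.8  0.3]
shift tool mm [  74.8 -615.4  579.7]
yaw change (ccw world) 88.1 -> twist -88.1 (or +180)
shift after twist [  75.1 -599.4 -596.2]
plate edge [435.9 258.1   8. ] [463.6  33.2   8. ]
knob cen z212 [509.2 235.3 214. ] [511.6 234.8 212. ]
knob ends top z216 [540.1 238.4 216. ] [482.8 228.4 216. ]
full_jar [777.3 -90.5 100. ]
tape [ 590.1 -455.2   28. ]
86 [542.4 237.5] [126.4 226.7] [383.1 282. ]
90 [533.  237.8] [126.2 230.8] [386.3 279.6]
94 [523.6 237.5] [126.2 234.9] [389.2 277.1]
98 [514.2 236.5] [126.5 238.9] [391.8 274.3]
```

Measured positions:
- **Funnel axis:** (533,103). Both cameras agree within 4 mm.
- **Knob axis:** about (513,236), heading about 8–9°.
- **Scoop:** origin about (552,-182), heading about -106°.

Now I'll turn the tool to the handle's heading and travel above the scoop.

Request:
send_rows --pt "0 0 0" --pt "0 0 0" --pt "0 0 0" --pt "0 0 0" --pt "0 0 0" --twist '[7.07,7.07,7.07,7.07,7.07]' --gripper '[100,100,100,100,100]'

```text
time: 0.57
eef_pos: [137.0, 532.6, 404.3]
tool_rot: [0.682, 1.461, -0.684]
wrist_force: [-0.7, 0.4, 0.1]
gripper_width: 0.997
```

Request:
send_rows --pt "0 0 0" --pt "0 0 0" --pt "0 0 0" --pt "0 0 0" --pt "0 0 0" --twist '[7.07,7.07,7.07,7.07,7.07]' --gripper '[100,100,100,100,100]'

```text
time: 0.98
eef_pos: [136.9, 532.6, 404.4]
tool_rot: [1.15, 1.245, -1.151]
wrist_force: [-0.1, -1.1, -0.6]
gripper_width: 0.999
```

Request:
send_rows --pt "0 0 0" --pt "0 0 0" --pt "0 0 0" --pt "0 0.015 0.015" --pt "0 0.025 0.025" --twist '[7.07,7.07,7.07,0,0]' --gripper '[100,100,100,100,100]'

```text
time: 1.4
eef_pos: [163.5, 484.1, 404.1]
tool_rot: [1.415, 1.063, -1.415]
wrist_force: [0.7, 0.3, 0.7]
gripper_width: 0.998
```

Request:
send_rows --pt "0 0.028 0.028" --pt "0 0.028 0.028" --pt "0 0.028 0.028" --pt "0 0.028 0.028" --pt "0 0.028 0.028" --twist '[0,0,0,0,0]' --gripper '[100,100,100,100,100]'

```text
time: 1.82
eef_pos: [259.2, 307.6, 404.6]
tool_rot: [1.415, 1.061, -1.416]
wrist_force: [1.8, 0.9, 0.5]
gripper_width: 1.001
```

Request:
send_rows --pt "0 0.028 0.028" --pt "0 0.028 0.028" --pt "0 0.028 0.028" --pt "0 0.028 0.028" --pt "0 0.028 0.028" --twist '[0,0,0,0,0]' --gripper '[100,100,100,100,100]'

```text
time: 2.23
eef_pos: [354.3, 133.7, 404.8]
tool_rot: [1.416, 1.06, -1.416]
wrist_force: [1.1, 0.8, 0.0]
gripper_width: 1.001
```

Request:
send_rows --pt "0 0.028 0.028" --pt "0 0.028 0.028" --pt "0 0.028 0.028" --pt "0 0.028 0.028" --pt "0 0.028 0.028" --twist '[0,0,0,0,0]' --gripper '[100,100,100,100,100]'

```text
time: 2.65
eef_pos: [449.4, -40.2, 404.6]
tool_rot: [1.417, 1.06, -1.416]
wrist_force: [-0.3, 0.8, 0.4]
gripper_width: 0.998
```

Request:
send_rows --pt "0.005 0.028 0.028" --pt "0.01 0.028 0.028" --pt "0.01 0.028 0.028" --pt "0.01 0.02 0.02" --pt "0.005 0.01 0.01" --twist '[0,0,0,0,0]' --gripper '[100,100,100,100,100]'

```text
time: 3.07
eef_pos: [527.3, -182.9, 362.8]
tool_rot: [1.417, 1.06, -1.419]
wrist_force: [0.6, 0.7, 0.1]
gripper_width: 1.001
```

Run:
```python
from h import *
go([545,-208,330],-16.3)
cv2.imwrite("pics/w1.png",snapshot("wrist"));
```

```text
t 3.07 p [ 527.3 -182.9  362.8] yhead -16.48 down [-0.001  0.    -1.   ] J [-0.53  0.3   1.58 -0.    1.26 -0.25] w 1.001 F [0.6 0.7 0.1]
shift tool mm [32.8 24.2 19. ]
yaw change (ccw world) 0.2 -> twist -0.2 (or +180)
shift after twist [32.8 24.1 19.1]
```

View pics/w1.png

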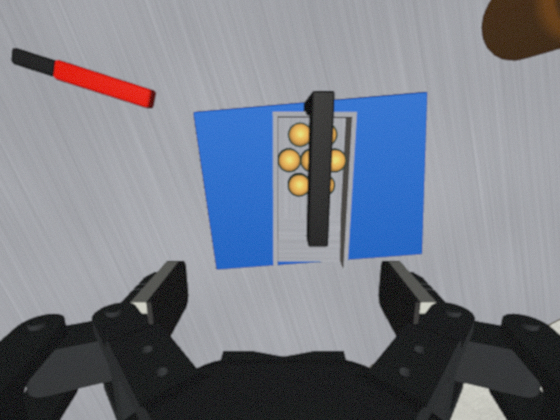

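The wrist view shows the bar running from (322,93) at the rear to (318,240) at the front, upright in the image, so the yaw is right. All seven crackers are under or beside it.

```bash
cat >> h.py <<'E'
def wback(uv,z,p,M):
    c=camera_model("wrist");T=np.eye(4);T[:3,:3]=M;T[:3,3]=p;W=T@c["mount"]
    d=W[:3,:3]@np.array([(uv[0]-c["cx"])/c["fx"],(uv[1]-c["cy"])/c["fy"],1]);return W[:3,3]+d*(z-W[2,3])/d[2]
E
python3 - <<'E'
from h import *
s,M=pose();p=s["eef_pos"]
a=wback((322.5,93),99,p,M);b=wback((317.5,236),99,p,M);d=(b-a)[:2];print(a,b,np.linalg.norm(d),np.degrees(np.arctan2(d[1],d[0])))
print("pan", [wback(q,38,p,M).round(1) for q in ((273,113),(356,113),(277,264),(344,265))])
print("b245",wback((317.5,245),99,p,M))
E
```

```text
[ 578.16848163 -106.02632117   99.        ] [ 548.09529438 -205.05432244   99.        ] 103.49367916609599 -106.89267946137927
pan [array([ 540.7, -105.8,   38. ]), array([ 610.6, -126.6,   38. ]), array([ 502.4, -244.1,   38. ]), array([ 566.1, -264.2,   38. ])]
b245 [ 546.18909237 -212.17096536   99.        ]
```

Request:
send_rows --pt "0 0.0085 0.006" --pt "0 0.0085 0.006" --pt "0.02 0.0079 0.0058" --pt "0.03 0 0" --pt "0.02 0 0" --twist '[0,0,0.3,0,0]' --gripper '[100,100,100,100,100]'

```text
time: 3.53
eef_pos: [545.6, -203.1, 294.2]
tool_rot: [1.419, 1.057, -1.418]
wrist_force: [-0.1, 1.1, -0.2]
gripper_width: 1.001
```

Request:
send_rows --pt "0 0 0" --pt "0 0 0" --twist '[0,0]' --gripper '[100,100]'

```text
time: 3.7
eef_pos: [545.3, -202.8, 294.8]
tool_rot: [1.419, 1.06, -1.42]
wrist_force: [0.3, 0.4, 0.7]
gripper_width: 1.002
```

Run:
```python
from h import *
go([546,-207,250],-16.8)
```

```text
t 3.70 p [ 545.3 -202.8  294.8] yhead -16.57 down [-0.001  0.001 -1.   ] J [-0.55  0.41  1.6   0.    1.13 -0.26] w 1.002 F [0.3 0.4 0.7]
shift tool mm [44.8  2.   3.9]
yaw change (ccw world) -0.2 -> twist 0.2 (or -180)
shift after twist [44.8  2.   3.9]
```

Request:
send_rows --pt "0.015 0.002 0.004" --pt "0.02 0 0" --pt "0.01 0 0" --pt "0 0 0" --pt "0 0 0" --twist '[0,0,0,0,0]' --gripper '[100,100,100,100,0]' --force 80

```text
time: 4.12
eef_pos: [546.4, -207.9, 250.8]
tool_rot: [1.42, 1.057, -1.419]
wrist_force: [-0.0, 0.5, -0.7]
gripper_width: 0.891
```

Request:
send_rows --pt "0 0 0" --pt "0 0 0" --pt "0 0 0" --pt "0 0 0" --pt "0 0 0" --twist '[0,0,0,0,0]' --gripper '[0,0,0,0,0]' --force 80

```text
time: 4.53
eef_pos: [546.3, -208.2, 250.3]
tool_rot: [1.42, 1.056, -1.419]
wrist_force: [-0.6, 0.2, 2.4]
gripper_width: 0.166
```

Request:
send_rows --pt "0 0 0" --pt "0 0 0" --pt "0 0 0" --pt "0 0 0" --pt "0 0 0" --twist '[0,0,0,0,0]' --gripper '[0,0,0,0,0]' --force 80

```text
time: 4.95
eef_pos: [546.3, -208.3, 250.3]
tool_rot: [1.42, 1.056, -1.419]
wrist_force: [0.6, 0.6, 5.9]
gripper_width: 0.167
```

Request:
send_rows --pt "-0.004 0 0" --pt "-0.008 0 0" --pt "-0.008 0 0" --pt "0 0 0" --pt "0 0 0" --twist '[0,0,0,0,0]' --gripper '[0,0,0,0,0]' --force 80

```text
time: 5.37
eef_pos: [546.2, -208.2, 270.3]
tool_rot: [1.42, 1.056, -1.419]
wrist_force: [0.6, 0.3, -3.2]
gripper_width: 0.166
```

Run:
```python
from h import *
go([546,-207,420],-16.8)
cv2.imwrite("pics/w2.png",snapshot("wrist"));
```

```text
t 5.37 p [ 546.2 -208.2  270.3] yhead -16.63 down [ 0.001 -0.001 -1.   ] J [-0.55  0.44  1.62 -0.    1.08 -0.26] w 0.166 F [ 0.6  0.3 -3.2]
shift tool mm [-149.7   -0.3   -1. ]
yaw change (ccw world) -0.2 -> twist 0.2 (or -180)
shift after twist [-149.7   -0.3   -1. ]
```

View pics/w2.png

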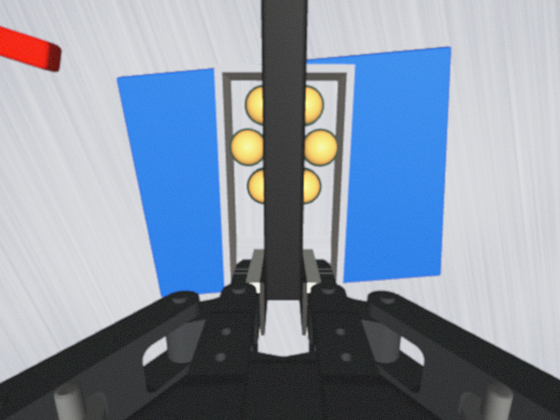

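The scoop is gripped and lifted level with all crackers in it. The tool can't tilt by command, so I'll tip the scoop by resting its underside on the funnel rim and letting it pivot in the jaws. Next I raise it, turn it to face -x and carry it to the +x side of the funnel.

Request:
send_rows --pt "-0.01 0 0" --pt "-0.02 0 0" --pt "-0.025 0 0" --pt "-0.025 0 0" --pt "-0.025 0 0" --twist '[0,0,2,4,6]' --gripper '[0,0,0,0,0]' --force 80

```text
time: 5.83
eef_pos: [545.7, -207.9, 375.9]
tool_rot: [1.569, 0.929, -1.57]
wrist_force: [0.2, 0.2, -3.2]
gripper_width: 0.168
```

Request:
send_rows --pt "-0.025 0 0" --pt "-0.025 0 0" --pt "-0.02 0 0" --pt "-0.01 0 0" --pt "-0.005 0 0" --twist '[6,6,6,6,6]' --gripper '[0,0,0,0,0]'

```text
time: 6.25
eef_pos: [545.9, -208.0, 462.7]
tool_rot: [1.917, 0.53, -1.912]
wrist_force: [-0.2, 0.2, -3.0]
gripper_width: 0.166
```

Request:
send_rows --pt "0 0 0" --pt "0 0 0" --pt "0 0 0" --pt "0 0 0" --pt "0 0 0" --twist '[6,6,6,6,4]' --gripper '[0,0,0,0,0]'

```text
time: 6.67
eef_pos: [545.7, -207.9, 459.9]
tool_rot: [2.194, 0.059, -2.195]
wrist_force: [0.3, 0.2, -2.4]
gripper_width: 0.165
```

Request:
send_rows --pt "0 -0.004 0" --pt "0 -0.01 -0.001" --pt "0 -0.015 -0.001" --pt "0 -0.02 -0.002" --pt "0 -0.02 -0.002" --twist '[3.4,0,0,0,0]' --gripper '[0,0,0,0,0]'

```text
time: 7.08
eef_pos: [551.6, -137.4, 459.8]
tool_rot: [2.221, 0.002, -2.222]
wrist_force: [-0.1, -0.3, -4.7]
gripper_width: 0.171
```

Request:
send_rows --pt "0 -0.02 -0.002" --pt "0 -0.02 -0.002" --pt "0 -0.02 -0.002" --pt "0 -0.02 -0.002" --pt "0 -0.02 -0.002" --twist '[0,0,0,0,0]' --gripper '[0,0,0,0,0]'

```text
time: 7.5
eef_pos: [561.5, -36.6, 459.9]
tool_rot: [2.22, 0.003, -2.221]
wrist_force: [0.7, 0.0, -4.2]
gripper_width: 0.167
```

Request:
send_rows --pt "0 -0.02 -0.002" --pt "0 -0.02 -0.002" --pt "0 -0.02 -0.002" --pt "0 -0.02 -0.002" --pt "0 -0.018 0" --twist '[0,0,0,0,0]' --gripper '[0,0,0,0,0]'

```text
time: 7.92
eef_pos: [569.4, 61.5, 459.9]
tool_rot: [2.22, 0.004, -2.221]
wrist_force: [0.5, -0.6, -3.6]
gripper_width: 0.171
```

Request:
send_rows --pt "0 -0.014 0" --pt "0 -0.01 0" --pt "0 -0.006 0" --pt "0 0 0" --pt "0 0 0" --twist '[0,0,0,0,0]' --gripper '[0,0,0,0,0]'

```text
time: 8.33
eef_pos: [569.9, 88.8, 459.7]
tool_rot: [2.221, -0.001, -2.221]
wrist_force: [0.4, 0.0, -3.2]
gripper_width: 0.169
```

Run:
```python
from h import *
go([568,103,454],-90)
t=snapshot("top");s=snapshot("scene");w=snapshot("wrist")
o=np.zeros((600,800,3),np.uint8)
o[:300,:400]=cv2.resize(t[150:300,100:300],(400,300),interpolation=2)
o[:300,400:]=cv2.resize(s[150:330,250:490],(400,300),interpolation=2)
o[300:,:400]=cv2.resize(w,(400,300))
cv2.imwrite("pics/z2.png",o)
```

```text
t 8.33 p [569.9  88.8 459.7] yhead -90.00 down [-0.    -0.001 -1.   ] J [-0.04  0.28  1.38 -0.    1.49  1.53] w 0.169 F [ 0.4  0.  -3.2]
shift tool mm [  5.7 -14.2   1.9]
yaw change (ccw world) -0.0 -> twist 0.0 (or -180)
shift after twist [  5.7 -14.2   1.9]
```

View pics/z2.png

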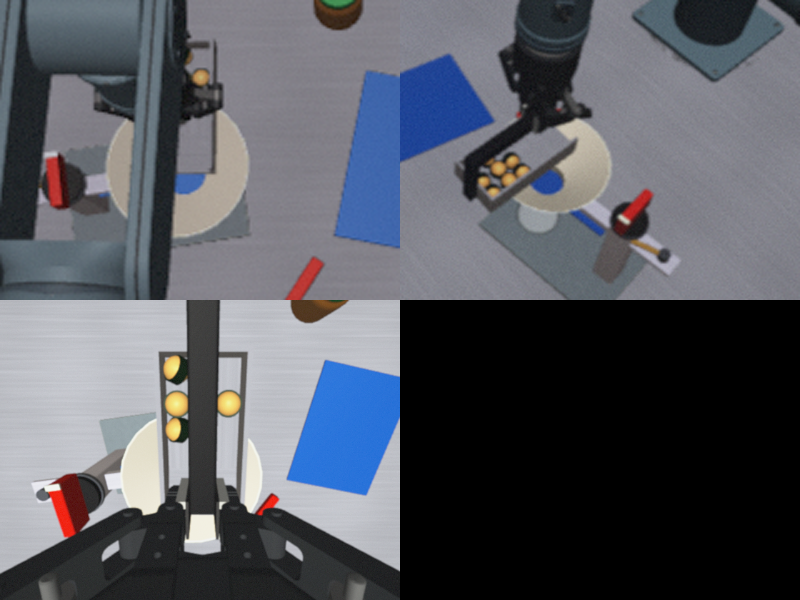

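All seven crackers are still in the level scoop, which overhangs the funnel correctly. I'll centre it and lower until it just touches the rim.

Request:
send_rows --pt "0.008 -0.007 0.001" --pt "0.01 -0.007 0.001" --pt "0.01 0 0" --pt "0.003 0 0" --pt "0 0 0" --twist '[0,0,0,0,0]' --gripper '[0,0,0,0,0]' --force 60

```text
time: 8.9
eef_pos: [567.6, 103.0, 426.6]
tool_rot: [-2.217, 0.001, 2.226]
wrist_force: [-0.8, -0.7, -3.7]
gripper_width: 0.17
```

Request:
send_rows --pt "0.002 0 0" --pt "0.002 0 0" --pt "0 0 0" --twist '[0,0,0]' --gripper '[0,0,0]' --force 25

```text
time: 9.15
eef_pos: [568.1, 102.8, 424.6]
tool_rot: [-2.221, 0.001, 2.221]
wrist_force: [-0.4, -0.2, -3.2]
gripper_width: 0.169
```

Request:
send_rows --pt "0.0015 0 0" --pt "0.0015 0 0.001" --pt "0 0 0" --twist '[0,0,0]' --gripper '[0,0,0]' --force 25

```text
time: 9.4
eef_pos: [567.1, 102.7, 423.9]
tool_rot: [-2.225, 0.001, 2.217]
wrist_force: [-1.4, 0.2, 5.4]
gripper_width: 0.17
```

Run:
```python
from h import *
go([568,103,424],-90)
```

```text
t 9.40 p [567.1 102.7 423.9] yhead -90.04 down [ 0.004 -0.    -1.   ] J [-0.01  0.29  1.44 -0.    1.4   1.56] w 0.170 F [-1.4  0.2  5.4]
shift tool mm [-0.1 -0.3 -0.9]
yaw change (ccw world) 0.0 -> twist -0.0 (or +180)
shift after twist [-0.1 -0.3 -0.9]
```

Request:
send_rows --pt "0.001 0 0.002" --pt "0.001 0 0.002" --pt "0.001 0 0.002" --pt "0.001 0 0.001" --pt "0 0 0" --twist '[0,0,0,0,0]' --gripper '[0,0,0,0,0]' --force 25

```text
time: 9.82
eef_pos: [561.6, 102.6, 422.0]
tool_rot: [-2.234, 0.002, 2.208]
wrist_force: [2.4, -0.3, 8.7]
gripper_width: 0.167
```

Run:
```python
from h import *
go([560,103,418],-90)
w=snapshot("wrist");s=snapshot("scene")
o=np.zeros((300,800,3),np.uint8)
o[:,:400]=cv2.resize(s[180:300,260:420],(400,300),interpolation=2);o[:,400:]=cv2.resize(w,(400,300))
cv2.imwrite("pics/z3.png",o)
```

```text
t 9.82 p [561.6 102.6 422. ] yhead -90.06 down [ 0.012 -0.    -1.   ] J [-0.01  0.28  1.46 -0.    1.39  1.56] w 0.167 F [ 2.4 -0.3  8.7]
shift tool mm [ 3.9 -0.4  1.6]
yaw change (ccw world) 0.1 -> twist -0.1 (or +180)
shift after twist [ 3.9 -0.4  1.6]
```

View pics/z3.png

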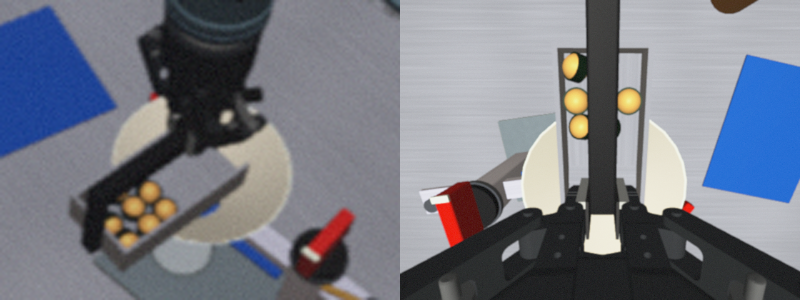

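Contact came at the predicted height. About 12 N is resting on the rim with little pivot so far, so I'm lowering the grip force and continuing.

Request:
send_rows --pt "0.002 0 0.001" --pt "0.002 0 0.001" --pt "0.002 0 0.001" --pt "0 0 0" --pt "0 0 0" --twist '[0,0,0,0,0]' --gripper '[0,0,0,0,0]' --force 20

```text
time: 10.33
eef_pos: [557.5, 102.8, 419.0]
tool_rot: [-2.235, 0.002, 2.208]
wrist_force: [-9.0, -1.3, 26.6]
gripper_width: 0.171
```

Run:
```python
from h import *
go([558,103,412],-90);print(pose()[0]["wrist_torque"])
w=snapshot("wrist");s=snapshot("scene")
cv2.imwrite("pics/w4.png",w);cv2.imwrite("pics/s4.png",s)
a=cv2.imread("pics/w4.png")
```

```text
t 10.33 p [557.5 102.8 419. ] yhead -90.04 down [ 0.012 -0.001 -1.   ] J [-0.01  0.28  1.48 -0.    1.38  1.56] w 0.171 F [-9.  -1.3 26.6]
shift tool mm [ 7.  -0.3 -0.4]
yaw change (ccw world) 0.0 -> twist -0.0 (or +180)
shift after twist [ 7.  -0.2 -0.4]
[-0.10700432  0.62059623 -0.09379096]
```

```bash
cat >> h.py <<'E'
def barw(im):
    g=cv2.cvtColor(im,6); r=[]
    for row in (10,40,70,100,130):
        x=g[row]; c=285
        a=c
        while a>0 and x[a]<75:a-=1
        b=c
        while b<559 and x[b]<75:b+=1
        r.append(b-a)
    col=g[:,235].astype(int); return r
E
python3 - <<'E'
from h import *
for n in("w2","w4"):print(n,barw(cv2.imread(f"pics/{n}.png")))
z=cv2.imread("pics/z3.png")[:,400:];print("z3",barw(cv2.resize(z,(560,420))))
# predict bar width vs tilt at image row 10
c=camera_model("wrist");mt=c["mount"];Mi=np.linalg.inv(mt)
def pr(P):
    q=Mi@np.append(P,1);return c["cx"]+c["fx"]*q[0]/q[2],c["cy"]+c["fy"]*q[1]/q[2]
for th in (0,5,10,15,20,30,38):
  t=np.radians(th);out=[]
  for row in (10,40,70,100,130):
    # top-face edge, param back distance d from grip; bar top 11 above centre; grip at tool x=162
    best=None
    for d in np.linspace(0,110,221):
        x=162-(d*np.sin(t)+11*np.cos(t)); zz=-(d*np.cos(t))+11*np.sin(t)
        u=pr([x,8,zz]);v=pr([x,-8,zz])
        if best is None or abs(u[1]-row)<best[0]:best=(abs(u[1]-row),abs(u[0]-v[0]),d)
    out.append((round(best[1]),round(best[2])) if best[0]<3 else None)
  print(th,out)
E
```

```text
w2 [36, 44, 44, 42, 41]
w4 [50, 48, 47, 45, 57]
z3 [47, 45, 49, 58, 45]
0 [(48, 103), (47, 94), (46, 84), (45, 74), (44, 64)]
5 [(52, 102), (50, 94), (49, 84), (47, 76), (46, 66)]
10 [(56, 101), (54, 94), (52, 86), (50, 76), (48, 68)]
15 [(61, 102), (59, 94), (56, 87), (54, 78), (51, 70)]
20 [(67, 102), (64, 96), (61, 89), (58, 81), (55, 72)]
30 [(84, 106), (79, 102), (74, 96), (69, 88), (65, 81)]
38 [None, (101, 108), (93, 104), (86, 98), (78, 90)]
```

The tilt has begun, at about 5° by bar width and geometry. Continuing slowly.

Request:
send_rows --pt "0.001 0 0.002" --pt "0.001 0 0.002" --pt "0.001 0 0.002" --pt "0.001 0 0.002" --pt "0 0 0" --twist '[0,0,0,0,0]' --gripper '[0,0,0,0,0]' --force 20

```text
time: 10.85
eef_pos: [549.3, 102.8, 413.1]
tool_rot: [-2.232, 0.002, 2.211]
wrist_force: [-5.7, -0.9, 19.1]
gripper_width: 0.162
```

Run:
```python
from h import *
go([550,103,412],-90);print(pose()[0]["wrist_torque"])
w=snapshot("wrist");cv2.imwrite("pics/w5.png",w);print(barw(w))
```

```text
t 10.85 p [549.3 102.8 413.1] yhead -90.04 down [ 0.01  -0.001 -1.   ] J [-0.01  0.27  1.5  -0.    1.36  1.56] w 0.162 F [-5.7 -0.9 19.1]
shift tool mm [ 1.1 -0.2 -0.7]
yaw change (ccw world) 0.0 -> twist -0.0 (or +180)
shift after twist [ 1.1 -0.2 -0.7]
[-0.15490376  0.29747435 -0.10000504]
[55, 52, 51, 49, 47]
```

Request:
send_rows --pt "0.002 0 0.001" --pt "0.002 0 0.001" --pt "0.002 0 0.001" --pt "0.001 0 0.001" --pt "0 0 0" --twist '[0,0,0,0,0]' --gripper '[0,0,0,0,0]' --force 20

```text
time: 11.32
eef_pos: [544.1, 102.8, 407.4]
tool_rot: [2.229, -0.002, -2.213]
wrist_force: [-15.5, -1.9, 29.1]
gripper_width: 0.167
```

Request:
send_rows --pt "0.001 0 0.001" --pt "0.001 0 0.001" --pt "0 0 0" --pt "0 0 0" --pt "0 0 0" --twist '[0,0,0,0,0]' --gripper '[0,0,0,0,0]' --force 20

```text
time: 11.73
eef_pos: [542.0, 102.9, 405.0]
tool_rot: [2.228, -0.001, -2.214]
wrist_force: [-16.2, -1.4, 28.3]
gripper_width: 0.165
```

Run:
```python
from h import *
go([543,103,402],-90);print(pose()[0]["wrist_torque"])
w=snapshot("wrist");cv2.imwrite("pics/w6.png",w);print(barw(w))
```

```text
t 11.73 p [542.  102.9 405. ] yhead -90.02 down [ 0.006 -0.001 -1.   ] J [-0.01  0.26  1.53 -0.    1.34  1.56] w 0.165 F [-16.2  -1.4  28.3]
shift tool mm [ 3.1 -0.1 -1. ]
yaw change (ccw world) 0.0 -> twist -0.0 (or +180)
shift after twist [ 3.1 -0.1 -1. ]
[-0.37269193  1.71537028 -0.04454343]
[61, 59, 56, 54, 51]
```

Request:
send_rows --pt "0.0005 0 0.003" --pt "0.0005 0 0.003" --pt "0.0005 0 0.003" --pt "0.0005 0 0.003" --pt "0 0 0" --twist '[0,0,0,0,0]' --gripper '[0,0,0,0,0]' --force 20

```text
time: 12.2
eef_pos: [532.7, 102.5, 401.2]
tool_rot: [2.236, -0.002, -2.207]
wrist_force: [2.7, -1.2, 10.7]
gripper_width: 0.169
```

Run:
```python
from h import *
go([543,103,402],-90);print(pose()[0]["wrist_torque"])
w=snapshot("wrist");s=snapshot("scene");print(barw(w))
o=np.zeros((300,800,3),np.uint8)
o[:,:400]=cv2.resize(s[180:300,260:420],(400,300),interpolation=2);o[:,400:]=cv2.resize(w,(400,300))
cv2.imwrite("pics/z4.png",o)
```

```text
t 12.20 p [532.7 102.5 401.2] yhead -90.05 down [ 0.013 -0.001 -1.   ] J [-0.02  0.24  1.56 -0.    1.32  1.56] w 0.169 F [ 2.7 -1.2 10.7]
shift tool mm [ -0.7  -0.5 -10.3]
yaw change (ccw world) 0.1 -> twist -0.1 (or +180)
shift after twist [ -0.7  -0.5 -10.3]
[-0.30798062 -0.74558158 -0.03232536]
[65, 62, 58, 55, 52]
```

View pics/z4.png

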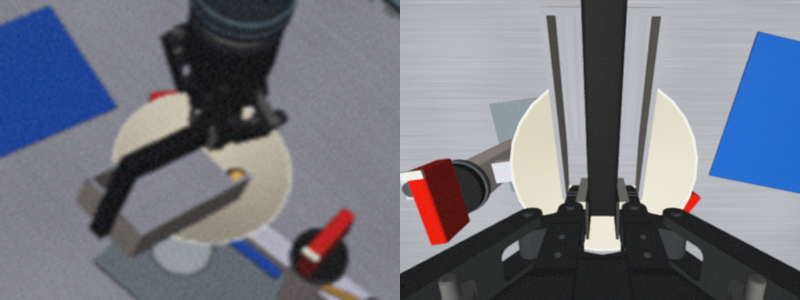

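Sliding forward along the rim pivots the scoop with much less force, and it's now at about 18°. The crackers have left the rear, with one visible at the lip around (236,175). I'll back off and make a second forward-down stroke.

Request:
send_rows --pt "-0.006 0 -0.004" --pt "-0.006 0 -0.008" --pt "-0.001 0 -0.008" --pt "0 0 0" --pt "0.003 0 0.002" --twist '[0,0,0,0,0]' --gripper '[0,0,0,0,0]' --force 20

```text
time: 12.72
eef_pos: [549.7, 102.8, 407.0]
tool_rot: [-2.222, 0.001, 2.22]
wrist_force: [-1.9, -0.5, 9.2]
gripper_width: 0.167
```

Request:
send_rows --pt "0.003 0 0.003" --pt "0.003 0 0.003" --pt "0.003 0 0.003" --pt "0.003 0 0.003" --pt "0.003 0 0.003" --twist '[0,0,0,0,0]' --gripper '[0,0,0,0,0]' --force 20

```text
time: 13.13
eef_pos: [534.5, 102.8, 394.4]
tool_rot: [-2.229, 0.001, 2.213]
wrist_force: [-2.2, -0.7, 11.7]
gripper_width: 0.166
```

Run:
```python
from h import *
go([528,103,380],-90);print(pose()[0]["wrist_torque"])
w=snapshot("wrist");print(barw(w))
```

```text
t 13.13 p [534.5 102.8 394.4] yhead -90.04 down [ 0.007 -0.001 -1.   ] J [-0.01  0.25  1.57 -0.    1.31  1.56] w 0.166 F [-2.2 -0.7 11.7]
shift tool mm [14.4 -0.2  6.6]
yaw change (ccw world) 0.0 -> twist -0.0 (or +180)
shift after twist [14.4 -0.2  6.6]
[-0.10762684 -0.61017837 -0.09550286]
[79, 74, 70, 66, 60]
```

Request:
send_rows --pt "0.003 0 0.003" --pt "0.003 0 0.003" --pt "0.003 0 0.002" --pt "0.002 0 0.001" --pt "0 0 0" --twist '[0,0,0,0,0]' --gripper '[0,0,0,0,0]' --force 20

```text
time: 13.6
eef_pos: [527.0, 102.5, 388.4]
tool_rot: [2.241, -0.002, -2.201]
wrist_force: [-4.0, -2.1, 32.7]
gripper_width: 0.166
```

Run:
```python
from h import *
go([528,103,380],-90);print(pose()[0]["wrist_torque"])
w=snapshot("wrist");print(barw(w));s=snapshot("scene")
o=np.zeros((300,800,3),np.uint8)
o[:,:400]=cv2.resize(s[180:300,260:420],(400,300),interpolation=2);o[:,400:]=cv2.resize(w,(400,300))
cv2.imwrite("pics/z5.png",o)
```

```text
t 13.60 p [527.  102.5 388.4] yhead -90.03 down [ 0.018 -0.002 -1.   ] J [-0.02  0.24  1.6  -0.    1.28  1.56] w 0.166 F [-4.  -2.1 32.7]
shift tool mm [ 8.5 -0.5 -0.8]
yaw change (ccw world) 0.0 -> twist -0.0 (or +180)
shift after twist [ 8.5 -0.5 -0.8]
[-0.42393461 -0.64401921  0.01755057]
[85, 80, 74, 70, 65]
```

View pics/z5.png

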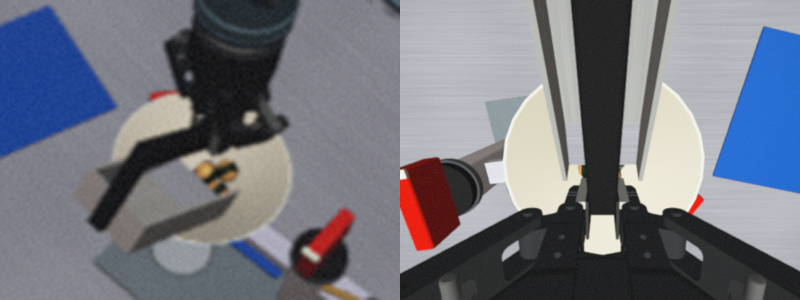

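The tilt is about 30° and the crackers are sliding into the funnel. I'll firm up the grip and lift gently so any remaining ones roll off the lip.

Request:
send_rows --pt "-0.004 0 -0.002" --pt "-0.005 0 -0.003" --pt "-0.005 0 -0.003" --pt "-0.005 0 -0.002" --pt "0 0 0" --twist '[0,0,0,0,0]' --gripper '[0,0,0,0,0]' --force 60

```text
time: 14.12
eef_pos: [535.2, 103.0, 399.6]
tool_rot: [-2.22, 0.0, 2.222]
wrist_force: [0.8, 0.3, -2.2]
gripper_width: 0.169
```

Request:
send_rows --pt "-0.005 0 0" --pt "-0.005 0 0" --pt "-0.005 0 0" --pt "-0.005 0 0" --pt "0 0 0" --twist '[0,0,0,0,0]' --gripper '[0,0,0,0,0]' --force 60

```text
time: 14.53
eef_pos: [535.2, 102.9, 421.0]
tool_rot: [-2.223, 0.001, 2.219]
wrist_force: [0.3, -0.1, -2.7]
gripper_width: 0.165
```

Request:
send_rows --pt "-0.005 0 0" --pt "-0.005 0 0" --pt "-0.01 0 0" --pt "-0.01 0 0" --pt "0 0 0" --twist '[0,0,0,0,0]' --gripper '[0,0,0,0,0]' --force 60

```text
time: 14.95
eef_pos: [535.5, 102.9, 452.8]
tool_rot: [-2.227, 0.001, 2.216]
wrist_force: [1.3, -0.7, -1.2]
gripper_width: 0.17
```

Run:
```python
from h import *
go([600,0,470],-90)
w=snapshot("wrist");print(barw(w));s=snapshot("scene")
o=np.zeros((400,800,3),np.uint8)
o[:,:400]=cv2.resize(s[150:310,260:420],(400,400),interpolation=2);o[:300,400:]=cv2.resize(w,(400,300))
cv2.imwrite("pics/z6.png",o)
```

```text
t 14.95 p [535.5 102.9 452.8] yhead -90.03 down [ 0.005 -0.    -1.   ] J [-0.01  0.22  1.47 -0.    1.45  1.56] w 0.170 F [ 1.3 -0.7 -1.2]
shift tool mm [-16.9 102.9 -64.7]
yaw change (ccw world) 0.0 -> twist -0.0 (or +180)
shift after twist [-16.9 102.9 -64.6]
[80, 76, 71, 66, 61]
```

View pics/z6.png

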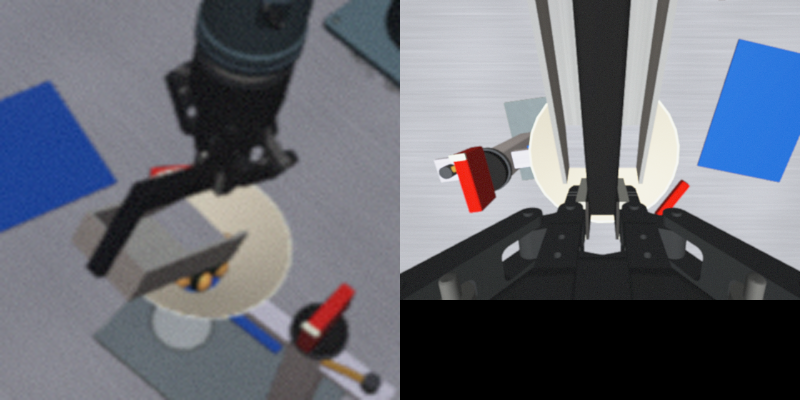

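The scoop looks empty (weight about 2 N) and the crackers are in the funnel. I'm carrying it back over the mat and turning it to its old heading.

Request:
send_rows --pt "-0.008 0.01 0" --pt "0 0.02 0" --pt "0 0.03 0" --pt "0 0.035 0" --pt "0 0.035 0" --twist '[0,0,0,0,0]' --gripper '[0,0,0,0,0]' --force 80

```text
time: 15.47
eef_pos: [534.5, -28.6, 457.9]
tool_rot: [2.221, 0.001, -2.221]
wrist_force: [1.0, -0.8, -1.8]
gripper_width: 0.165
```

Request:
send_rows --pt "0 0.035 0" --pt "0 0.035 0" --pt "0 0.035 0" --pt "0 0.035 0" --pt "0 0.03 0" --twist '[0,0,0,0,0]' --gripper '[0,0,0,0,0]'

```text
time: 15.88
eef_pos: [534.1, -200.1, 457.8]
tool_rot: [-2.22, 0.003, 2.222]
wrist_force: [1.4, 0.0, -1.6]
gripper_width: 0.171
```

Request:
send_rows --pt "0 0.02 0" --pt "0 0.009 0" --pt "0 0 0" --pt "0 0 0" --pt "0 0 0" --twist '[0,0,-3,-6,-6]' --gripper '[0,0,0,0,0]'

```text
time: 16.3
eef_pos: [534.5, -226.4, 457.6]
tool_rot: [2.079, 0.279, -2.081]
wrist_force: [-0.1, -1.0, -2.9]
gripper_width: 0.169
```

Request:
send_rows --pt "0 0 0" --pt "0 0 0" --pt "0 0 0" --pt "0 0 0" --pt "0 0 0" --twist '[-7,-7,-7,-7,-7]' --gripper '[0,0,0,0,0]'

```text
time: 16.72
eef_pos: [534.6, -225.7, 457.8]
tool_rot: [1.698, 0.798, -1.698]
wrist_force: [0.4, 0.7, -2.4]
gripper_width: 0.168
```

Request:
send_rows --pt "0.02 0 0" --pt "0.03 0 0" --pt "0.035 0 0" --pt "0.035 0 0" --pt "0.02 0 0" --twist '[-7,-7,-6,-3.4,0]' --gripper '[0,0,0,0,0]'

```text
time: 17.13
eef_pos: [533.6, -225.0, 314.1]
tool_rot: [1.416, 1.065, -1.42]
wrist_force: [-0.5, 0.1, -4.0]
gripper_width: 0.168
```

Run:
```python
from h import *
go([540,-226,250],-16.8)
w=snapshot("wrist");cv2.imwrite("pics/w7.png",w);print(barw(w))
t=snapshot("top");cv2.imwrite("pics/t7.png",t)
h=cv2.cvtColor(t,40);m=cv2.inRange(h,(10,110,60),(25,255,255));k,l,st,ce=cv2.connectedComponentsWithStats(m)
print([(st[i].tolist(),ce[i].round(1)) for i in range(1,k) if st[i][4]>4])
```

```text
t 17.13 p [ 533.6 -225.   314.1] yhead -16.40 down [-0.004  0.003 -1.   ] J [-0.59  0.39  1.59 -0.    1.17 -0.31] w 0.168 F [-0.5  0.1 -4. ]
shift tool mm [64.1  6.7 -0.8]
yaw change (ccw world) -0.4 -> twist 0.4 (or -180)
shift after twist [64.1  6.7 -0.8]
[79, 75, 70, 66, 62]
[([556, 130, 4, 5, 9], array([557.8, 131.9])), ([541, 135, 9, 9, 20], array([545.8, 139.6])), ([557, 135, 3, 4, 7], array([558. , 136.6])), ([550, 137, 5, 3, 7], array([552. , 138.1])), ([530, 145, 8, 9, 22], array([533.7, 149.2])), ([257, 146, 24, 14, 109], array([268.1, 153.8])), ([541, 146, 5, 4, 7], array([543.3, 147.6])), ([525, 149, 4, 3, 5], array([526.8, 150.2])), ([540, 150, 4, 4, 6], array([541.7, 151.7])), ([538, 154, 6, 9, 25], array([540.4, 157.8])), ([548, 156, 7, 8, 18], array([551.4, 159.2])), ([555, 163, 3, 5, 6], array([555.7, 165.3])), ([534, 165, 5, 4, 7], array([536.4, 166.7])), ([541, 165, 3, 4, 5], array([541.8, 166.4])), ([544, 165, 6, 5, 11], array([546.5, 166.7])), ([541, 169, 9, 4, 13], array([545.2, 170.5])), ([551, 170, 3, 3, 5], array([551.6, 170.6])), ([555, 170, 5, 6, 13], array
[... 807 characters left out ...]
[188, 227, 5, 8, 15], array([189.7, 230.9])), ([538, 227, 4, 3, 6], array([539.5, 228.2])), ([182, 229, 19, 24, 209], array([191.5, 239.3])), ([543, 228, 6, 9, 20], array([544.5, 232.2])), ([553, 228, 3, 4, 6], array([554. , 229.3])), ([534, 231, 3, 4, 7], array([535.1, 232.4])), ([550, 232, 6, 8, 14], array([552.5, 235.5])), ([542, 238, 13, 8, 31], array([547.8, 241.4])), ([181, 241, 2, 3, 5], array([181.6, 241.8])), ([111, 242, 10, 5, 22], array([115.5, 243.6])), ([556, 243, 4, 3, 6], array([557.3, 244.3])), ([556, 248, 4, 4, 6], array([557.8, 249.5])), ([553, 256, 7, 6, 10], array([556. , 258.6])), ([553, 264, 2, 5, 5], array([553.6, 266. ])), ([558, 264, 2, 4, 5], array([558.4, 265.4]))]
```

Request:
send_rows --pt "0.02 0.003 0" --pt "0.02 0.003 0" --pt "0.008 0 0" --pt "0.003 0 0" --pt "0 0 0" --twist '[0.4,0,0,0,0]' --gripper '[0,0,0,0,0]' --force 40

```text
time: 17.65
eef_pos: [540.7, -227.9, 267.4]
tool_rot: [1.425, 1.053, -1.425]
wrist_force: [-0.8, -0.9, -2.1]
gripper_width: 0.167
```

Request:
send_rows --pt "0.003 0 0" --pt "0.002 0 0" --pt "0 0 0" --twist '[0,0,0]' --gripper '[0,0,0]' --force 20

```text
time: 17.9
eef_pos: [540.6, -227.9, 262.4]
tool_rot: [1.425, 1.053, -1.424]
wrist_force: [0.3, 0.2, -2.3]
gripper_width: 0.166
```

Request:
send_rows --pt "0.002 0 0" --pt "0.002 0 0" --pt "0 0 0" --twist '[0,0,0]' --gripper '[0,0,0]' --force 20

```text
time: 18.15
eef_pos: [541.0, -228.1, 259.8]
tool_rot: [1.425, 1.051, -1.423]
wrist_force: [-2.0, 1.5, 9.4]
gripper_width: 0.172
```

Request:
send_rows --pt "0.001 0 -0.003" --pt "0.001 0 -0.003" --pt "0 0 -0.003" --pt "0 0 -0.003" --pt "0 0 -0.003" --twist '[0,0,0,0,0]' --gripper '[0,0,0,0,0]' --force 20

```text
time: 18.57
eef_pos: [545.4, -214.8, 258.6]
tool_rot: [1.423, 1.047, -1.423]
wrist_force: [-3.4, -3.9, 10.7]
gripper_width: 0.167
```

Run:
```python
from h import *
go([546,-207,250],-16.8)
w=snapshot("wrist");cv2.imwrite("pics/w8.png",w);print(barw(w))
```

```text
t 18.57 p [ 545.4 -214.8  258.6] yhead -17.00 down [ 0.003 -0.005 -1.   ] J [-0.56  0.45  1.63 -0.    1.05 -0.27] w 0.167 F [-3.4 -3.9 10.7]
shift tool mm [ 8.6 -1.8 -7.7]
yaw change (ccw world) 0.2 -> twist -0.2 (or +180)
shift after twist [ 8.6 -1.8 -7.7]
[69, 66, 62, 59, 55]
```

Dragging back along the mat levels the scoop, from 28° to 21°. Continuing.

Request:
send_rows --pt "0.001 0 -0.003" --pt "0.001 0 -0.003" --pt "0.001 0 -0.003" --pt "0.001 0 -0.003" --pt "0.001 0 -0.003" --twist '[0,0,0,0,0]' --gripper '[0,0,0,0,0]' --force 20

```text
time: 19.03
eef_pos: [550.2, -199.9, 254.7]
tool_rot: [1.424, 1.047, -1.422]
wrist_force: [-2.9, 2.2, 17.4]
gripper_width: 0.164
```

Request:
send_rows --pt "0.001 0 -0.003" --pt "0.001 0 -0.003" --pt "0.001 0 -0.002" --pt "0.001 0 0" --pt "0 0 0" --twist '[0,0,0,0,0]' --gripper '[0,0,0,0,0]' --force 20

```text
time: 19.45
eef_pos: [552.8, -191.7, 251.3]
tool_rot: [1.425, 1.048, -1.421]
wrist_force: [-3.9, 5.0, 22.7]
gripper_width: 0.169
```

Run:
```python
from h import *
go([546,-207,250],-16.8)
w=snapshot("wrist");cv2.imwrite("pics/w9.png",w);print(barw(w))
```

```text
t 19.45 p [ 552.8 -191.7  251.3] yhead -16.99 down [ 0.005 -0.003 -1.   ] J [-0.52  0.46  1.64 -0.    1.03 -0.23] w 0.169 F [-3.9  5.  22.7]
shift tool mm [ 1.3 -2.  16.6]
yaw change (ccw world) 0.2 -> twist -0.2 (or +180)
shift after twist [ 1.3 -2.  16.6]
[0, 2, 5, 0, 39]
```

Request:
send_rows --pt "-0.002 0 0" --pt "-0.002 0 0" --pt "-0.001 0 0" --pt "0 0 0" --pt "0 0 0" --twist '[0,0,0,0,0]' --gripper '[0,0,0,25,40]' --force 20

```text
time: 19.92
eef_pos: [551.6, -191.3, 251.4]
tool_rot: [1.425, 1.054, -1.425]
wrist_force: [0.1, -0.6, -0.3]
gripper_width: 0.378
```

Request:
send_rows --pt "0 0 0" --pt "0 0 0" --pt "0 0 0" --pt "0 0 0" --pt "0 0 0" --twist '[0,0,0,0,0]' --gripper '[70,100,100,100,100]'

```text
time: 20.33
eef_pos: [551.7, -191.5, 251.5]
tool_rot: [1.425, 1.054, -1.425]
wrist_force: [-0.2, -0.4, 0.3]
gripper_width: 0.998
```

Request:
send_rows --pt "-0.01 0 0" --pt "-0.03 0 0" --pt "-0.04 0 0" --pt "-0.04 0 0" --pt "-0.04 0 0" --twist '[0,0,0,0,0]' --gripper '[100,100,100,100,100]'

```text
time: 20.75
eef_pos: [551.3, -191.2, 414.2]
tool_rot: [1.425, 1.054, -1.425]
wrist_force: [1.1, -0.3, 0.2]
gripper_width: 0.998
```

Run:
```python
from h import *
go([513,236.3,450],-81.5)
w=snapshot("wrist");s=snapshot("scene");t=snapshot("top")
o=np.zeros((600,800,3),np.uint8)
o[:300,:400]=cv2.resize(w,(400,300));o[:300,400:]=cv2.resize(s[150:300,200:400],(400,300),interpolation=2)
o[300:,:400]=cv2.resize(t[170:290,100:260],(400,300),interpolation=2)
o[300:,400:]=cv2.resize(s[215:305,300:420],(400,300),interpolation=2)
cv2.imwrite("pics/z7.png",o)
```

```text
t 20.75 p [ 551.3 -191.2  414.2] yhead -17.03 down [-0.  0. -1.] J [-0.52  0.31  1.44  0.    1.39 -0.23] w 0.998 F [ 1.1 -0.3  0.2]
shift tool mm [ -35.8 -161.8 -397.6]
yaw change (ccw world) -64.5 -> twist 64.5 (or -180)
shift after twist [ -35.8 -428.5  -25.4]
```

View pics/z7.png

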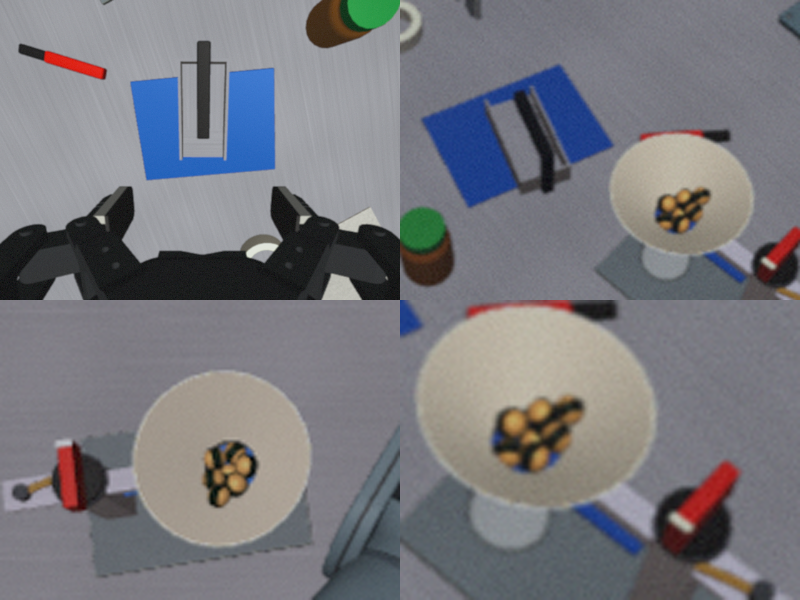

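The scoop stands flat and empty on the mat. All crackers lie in the funnel around the throat, and the blue shutter is still closed. Next is the knob: a quick pose check on the scoop, then travel.

Run:
```python
from h import *
s,M=pose();p=s["eef_pos"]
q=np.array([wback((u*1.4,v*1.4),38,p,M) for u,v in ((181,62),(228,62),(180,160),(226,160))]);c=q.mean(0)
m=np.array([559.4,-185.8]);a=np.radians(-12);R=np.array([[np.cos(a),np.sin(a)],[-np.sin(a),np.cos(a)]])
print(q.round(1),"in mat",R@(c[:2]-m))
```

```text
[[ 557.7  -82.9   38. ]
 [ 622.  -102.6   38. ]
 [ 509.7 -221.4   38. ]
 [ 579.9 -243.2   38. ]] in mat [ 2.9360409  24.41806719]
```

Request:
send_rows --pt "-0.012 0 0" --pt "-0.012 0 0" --pt "-0.012 0 0" --pt "0 0 0" --pt "0 0 0" --twist '[7.1,7.1,7.1,7.1,7.1]' --gripper '[100,100,100,100,100]'

```text
time: 21.32
eef_pos: [551.5, -191.4, 447.7]
tool_rot: [1.849, 0.621, -1.849]
wrist_force: [-0.6, 0.3, -0.0]
gripper_width: 1.001
```

Request:
send_rows --pt "0 0 0" --pt "0 0 0" --pt "0 0 0" --pt "0 0 0" --pt "0 -0.02 0" --twist '[7.1,7.1,7.1,7.1,0.6]' --gripper '[100,100,100,100,100]'

```text
time: 21.73
eef_pos: [548.6, -174.0, 446.1]
tool_rot: [2.147, 0.149, -2.152]
wrist_force: [-0.0, 0.8, 0.4]
gripper_width: 1.002
```

Request:
send_rows --pt "0 -0.035 -0.002" --pt "0 -0.038 -0.002" --pt "0 -0.038 -0.002" --pt "0 -0.038 -0.002" --pt "0 -0.038 -0.002" --twist '[0,0,0,0,0]' --gripper '[100,100,100,100,100]'

```text
time: 22.15
eef_pos: [530.0, 16.3, 446.7]
tool_rot: [2.143, 0.159, -2.148]
wrist_force: [1.0, 0.8, 0.4]
gripper_width: 0.999
```

Request:
send_rows --pt "0 -0.038 -0.002" --pt "0 -0.038 -0.002" --pt "0 -0.038 -0.002" --pt "0 -0.03 -0.002" --pt "0 -0.02 -0.002" --twist '[0,0,0,0,0]' --gripper '[100,100,100,100,100]'

```text
time: 22.57
eef_pos: [515.4, 181.3, 446.7]
tool_rot: [2.141, 0.162, -2.146]
wrist_force: [-0.0, -0.4, -0.8]
gripper_width: 0.996
```

Request:
send_rows --pt "0 -0.01 -0.002" --pt "0 0 0" --pt "0 0 0" --twist '[0,0,0]' --gripper '[100,100,100]'

```text
time: 22.82
eef_pos: [517.1, 188.3, 447.0]
tool_rot: [2.142, 0.159, -2.145]
wrist_force: [0.4, 0.7, -0.7]
gripper_width: 1.002
```

Run:
```python
from h import *
go([513,236.3,450],-81.5)
s,M=pose();p=s["eef_pos"];w=snapshot("wrist");cv2.imwrite("pics/w10.png",w)
h=cv2.cvtColor(w,40);m=cv2.inRange(h,(0,150,110),(8,255,255))|cv2.inRange(h,(172,150,110),(180,255,255))
k,l,st,ce=cv2.connectedComponentsWithStats(m)
for i in range(1,k):
    if st[i][4]>200:
        r=cv2.minAreaRect(np.argwhere(l==i)[:,::-1].astype(np.float32));b=cv2.boxPoints(r)
        print(st[i],r,[wback(q,216,p,M).round(1) for q in b],"cen",wback(r[0],216,p,M))
        np.save("x.npy",b)
```

```text
t 22.82 p [517.1 188.3 447. ] yhead -81.49 down [-0.001 -0.001 -1.   ] J [ 0.15  0.24  1.46 -0.    1.45  1.57] w 1.002 F [ 0.4  0.7 -0.7]
shift tool mm [ -3.  -48.1  -3. ]
yaw change (ccw world) -0.0 -> twist 0.0 (or -180)
shift after twist [ -3.  -48.1  -3. ]
[ 200  188   25   78 1599] ((212.55078125, 226.41384887695312), (78.1017837524414, 21.245018005371094), 86.8201675415039) [array([536.9, 245.3, 216. ]), array([539.7, 232. , 216. ]), array([486.5, 223.9, 216. ]), array([483.6, 238.1, 216. ])] cen [512.55587617 234.94642852 216.        ]
```

Run:
```python
from h import *
s,M=pose();p=s["eef_pos"];w=cv2.imread("pics/w10.png");b=np.load("x.npy");c=b.mean(0)
e=b[1]-b[2]; e=e/np.linalg.norm(e)
for d in range(-56,60,4):
    q=c+d*e;print(d,q.round(0),wback(q,216,p,M)[:2].round(1),w[int(q[1]),int(q[0])])
```

```text
-56 [216. 282.] [472.7 228.6] [147 142 141]
-52 [215. 278.] [475.7 229. ] [148 143 141]
-48 [215. 274.] [478.7 229.5] [147 142 141]
-44 [215. 270.] [481.6 229.9] [152 148 146]
-40 [215. 266.] [484.6 230.3] [106 105 159]
-36 [215. 262.] [487.5 230.7] [ 15  30 206]
-32 [214. 258.] [490.4 231.1] [ 27  36 207]
-28 [214. 254.] [493.2 231.5] [ 24  30 206]
-24 [214. 250.] [496.1 231.9] [ 25  32 208]
-20 [214. 246.] [498.9 232.3] [ 18  29 205]
-16 [213. 242.] [501.7 232.7] [ 24  35 208]
-12 [213. 238.] [504.5 233.1] [ 27  34 208]
-8 [213. 234.] [507.3 233.5] [ 29  36 209]
-4 [213. 230.] [510.1 233.9] [ 23  36 210]
0 [213. 226.] [512.8 234.3] [ 22  33 207]
4 [212. 222.] [515.5 234.7] [ 20  34 208]
8 [212. 218.] [518.2 235.1] [ 31  40 212]
12 [212. 214.] [520.9 235.5] [ 32  42 213]
16 [212. 210.] [523.5 235.9] [ 22  36 210]
20 [211. 206.] [526.2 236.2] [ 34  42 212]
24 [211. 202.] [528.8 236.6] [ 32  43 214]
28 [211. 198.] [531.4 237. ] [ 29  44 213]
32 [211. 194.] [534.  237.4] [ 24  40 211]
36 [211. 190.] [536.6 237.7] [ 28  37 212]
40 [210. 186.] [539.2 238.1] [180 181 210]
44 [210. 182.] [541.7 238.5] [216 216 211]
48 [210. 178.] [544.2 238.8] [210 210 204]
52 [210. 174.] [546.7 239.2] [18 24 91]
56 [209. 171.] [549.2 239.5] [151 144 144]
```

The knob bar spans x from 484.5 to 546, so it's centred at about (515,235) with heading 8°. I'm moving over it, descending and gripping.

Request:
send_rows --pt "0 -0.02 -0.002" --pt "0 -0.02 -0.002" --pt "0.006 -0.0065 -0.001" --pt "0.02 0 0" --pt "0.02 0 0" --twist '[0.3,0,0,0,0]' --gripper '[100,100,100,100,100]'

```text
time: 23.28
eef_pos: [515.9, 234.3, 401.7]
tool_rot: [2.15, 0.152, -2.145]
wrist_force: [-0.0, 0.3, 0.5]
gripper_width: 0.996
```

Request:
send_rows --pt "0 0 0" --pt "0 0 0" --twist '[0,0]' --gripper '[60,60]'

```text
time: 23.45
eef_pos: [515.4, 233.9, 400.6]
tool_rot: [2.144, 0.151, -2.151]
wrist_force: [0.4, 0.7, 0.3]
gripper_width: 0.748
```

Run:
```python
from h import *
go([515.3,235,361],-81.8)
```

```text
t 23.45 p [515.4 233.9 400.6] yhead -81.92 down [-0.003 -0.001 -1.   ] J [ 0.23  0.29  1.5  -0.    1.35  1.66] w 0.748 F [0.4 0.7 0.3]
shift tool mm [39.6 -1.1 -0.1]
yaw change (ccw world) 0.1 -> twist -0.1 (or +180)
shift after twist [39.6 -1.1 -0.1]
```

Request:
send_rows --pt "0.015 -0.001 0" --pt "0.015 0 0" --pt "0.0095 0 0" --pt "0 0 0" --pt "0 0 0" --twist '[0,0,0,0,0]' --gripper '[60,60,60,0,0]' --force 60

```text
time: 23.87
eef_pos: [515.5, 235.9, 362.7]
tool_rot: [2.148, 0.153, -2.148]
wrist_force: [-0.0, 0.1, -0.5]
gripper_width: 0.327
```

Request:
send_rows --pt "0 0 0" --pt "0 0 0" --pt "0 0 0" --pt "0 0 0" --pt "0 0 0" --twist '[0,0,0,0,0]' --gripper '[0,0,0,0,0]'

```text
time: 24.28
eef_pos: [515.8, 235.4, 363.6]
tool_rot: [2.149, 0.151, -2.145]
wrist_force: [-0.7, -6.1, 1.0]
gripper_width: 0.154
```

Request:
send_rows --pt "0 0 0" --pt "0 0 0" --pt "0 0 0" --twist '[-2,-4,-4]' --gripper '[0,0,0]'

```text
time: 24.53
eef_pos: [515.7, 235.6, 363.7]
tool_rot: [2.05, 0.329, -2.046]
wrist_force: [0.5, -4.5, 1.0]
gripper_width: 0.156
```

Request:
send_rows --pt "0 0 0" --pt "0 0 0" --pt "0 0 0" --pt "0 0 0" --pt "0 0 0" --twist '[-6,-6,-6,-6,-6]' --gripper '[0,0,0,0,0]'

```text
time: 24.95
eef_pos: [515.4, 236.1, 363.6]
tool_rot: [1.721, 0.773, -1.719]
wrist_force: [-1.9, -1.4, 1.5]
gripper_width: 0.152
```

Request:
send_rows --pt "0 0 0" --pt "0 0 0" --pt "0 0 0" --pt "0 0 0" --pt "0 0 0" --twist '[-6,-6,-6,-6,-4]' --gripper '[0,0,0,0,0]'

```text
time: 25.37
eef_pos: [514.9, 236.4, 363.6]
tool_rot: [1.381, 1.089, -1.381]
wrist_force: [-4.5, -1.5, 3.0]
gripper_width: 0.155
```

Request:
send_rows --pt "0 0 0" --pt "0 0 0" --pt "0 0 0" --pt "0 0 0" --pt "0 0 0" --twist '[-1,0,0,0,0]' --gripper '[0,0,0,0,0]'

```text
time: 25.78
eef_pos: [514.9, 236.4, 363.6]
tool_rot: [1.375, 1.094, -1.374]
wrist_force: [-5.0, -0.6, 7.0]
gripper_width: 0.15
```

Run:
```python
from h import *
go([515.3,235,400]); print(pose()[0]["wrist_torque"])
s=snapshot("scene")
cv2.imwrite("pics/s11.png",s)
```

```text
t 25.78 p [514.9 236.4 363.6] yhead -12.97 down [ 0.     0.001 -1.   ] J [0.23 0.32 1.56 0.   1.27 0.46] w 0.150 F [-5.  -0.6  7. ]
shift tool mm [-36.4   0.7   1.2]
[-0.10951672  0.8805888  -0.36392724]
```

The knob has turned 69° in the grip. I'm releasing it, lifting clear, and taking the final look.

Request:
send_rows --pt "0 0 0" --pt "0 0 0" --pt "0 0 0" --pt "0 0 0" --pt "-0.01 0 0" --twist '[0,0,0,0,0]' --gripper '[40,60,60,60,60]'

```text
time: 26.25
eef_pos: [514.8, 236.1, 370.6]
tool_rot: [1.37, 1.096, -1.376]
wrist_force: [1.2, -0.2, -0.4]
gripper_width: 0.602
```

Request:
send_rows --pt "-0.03 0 0" --pt "-0.035 0 0" --pt "-0.035 0 0" --pt "-0.03 0 0" --pt "0 0 0" --twist '[0,0,0,0,0]' --gripper '[60,60,60,60,60]'

```text
time: 26.67
eef_pos: [515.6, 236.4, 510.5]
tool_rot: [1.382, 1.089, -1.361]
wrist_force: [0.7, 0.7, 0.6]
gripper_width: 0.601
```

Request:
send_rows --pt "0 0.03 0.03" --pt "0 0.03 0.03" --pt "0 0.02 0.02" --pt "0 0 0" --pt "0 0 0" --twist '[0,0,0,0,0]' --gripper '[60,60,60,60,60]'

```text
time: 27.08
eef_pos: [575.4, 140.3, 501.8]
tool_rot: [1.374, 1.094, -1.375]
wrist_force: [-0.5, 0.1, 0.6]
gripper_width: 0.598
```

Run:
```python
from h import *
go([515.3,235,400])
s=snapshot("scene");t=snapshot("top");w=snapshot("wrist");cv2.imwrite("pics/s12.png",s);cv2.imwrite("pics/t12.png",t)
o=np.zeros((600,800,3),np.uint8)
o[:300,:400]=cv2.resize(w,(400,300));o[:300,400:]=cv2.resize(s[170:335,240:460],(400,300),interpolation=2)
o[300:,:400]=cv2.resize(t[170:290,100:260],(400,300),interpolation=2)
o[300:,400:]=cv2.resize(s[225:315,300:420],(400,300),interpolation=2)
cv2.imwrite("pics/z8.png",o)
```

```text
t 27.08 p [575.4 140.3 501.8] yhead -13.02 down [-0.001  0.    -1.   ] J [0.05 0.29 1.25 0.   1.59 0.28] w 0.598 F [-0.5  0.1  0.6]
shift tool mm [101.9 -79.8 -78.7]
```

View pics/z8.png

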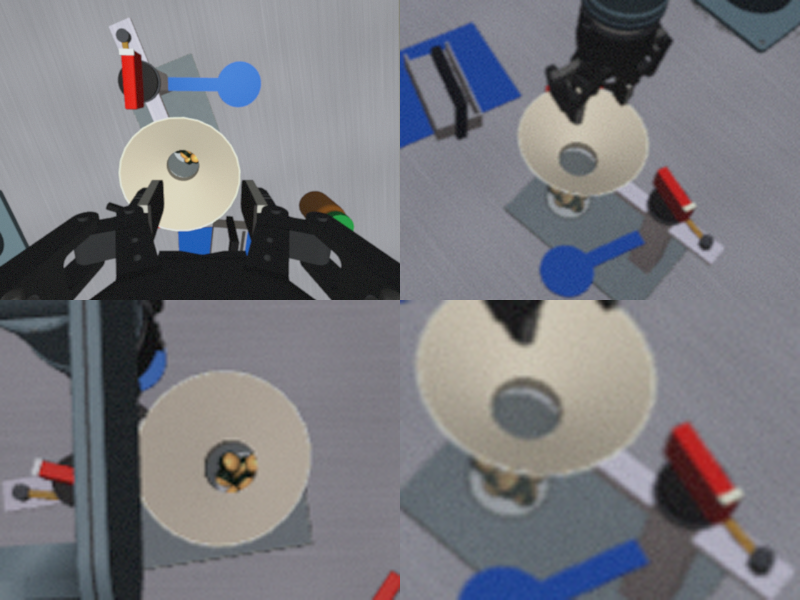

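The funnel and throat are empty and the crackers are in the upright jar. The shutter is swung right out, and the knob is at about 77°, up from 8°. I'll let things settle and hand in.

Request:
send_rows --pt "0 0 0" --pt "0 0 0" --pt "0 0 0" --pt "0 0 0" --pt "0 0 0" --twist '[0,0,0,0,0]' --gripper '[60,60,60,60,60]'

```text
time: 27.65
eef_pos: [574.5, 142.2, 502.3]
tool_rot: [1.372, 1.095, -1.372]
wrist_force: [-0.1, 0.2, -1.1]
gripper_width: 0.598
```

Run:
```python
from workcell import env
print(env.sign_off())
```

```text
the job is handed in; nothing more can be done
None
```

I tipped the crackers into the closed funnel, set the empty scoop back on the mat, and turned the knob to its open stop. The job was handed in at about 28 s; sign-off gave no verdict.

- **Tipping:** The tool can't tilt by command, so I rested the scoop's underside on the funnel rim and let it pivot about 30° in a light grip. I levelled it again by dragging its lip along the mat. The wrist force reached about 33 N at worst, and the bar may have slipped up a few mm in the jaws while pivoting.
- **Scoop:** After release it stood flat and empty, at about (3, 24) mm in the mat's frame. Its rear edge hangs slightly over the mat, but its centre is well inside the limits.
- **Knob:** It turned 69° in the grip and stayed there after release, with the shutter swung clear of the funnel.
- **Final pictures:** The funnel and throat are empty and the jar stands upright under the funnel with the crackers in it. Nothing was touching the arm.
- **Not fully checked:** I could not count the seven crackers one by one inside the jar. I counted about seven in the funnel before opening and saw none outside it. I judged the jar and the bystanders by eye only; nothing looked displaced, but the last pictures did not show all of them.

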